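Run the loading slide past its spring lock

TASK

Press the spring plunger of the loading slide down with a fingertip and, while it is held down, push the shuttle by its upright tab past it, all the way to the end stop, until the plunger has sprung fully up again behind the shuttle and locks it there. Only press and push: do not grip or lift anything, do not touch the round tool holder that rides in the shuttle's nest (it must stay seated), and leave the two spare tool holders and the wrench on the bench where they are.

Things in the scene. Friction and masses are not known exactly. Their poses are not given: they have to be found in the camera images.
- slide_bed: Aluminium bed with dark steel side guides, 300 x 120 x 38 mm, fixed. Origin: centre of its underside, on the bench top; +x is the way the shuttle is pushed. Floor between the guides at z = 12 mm; a ledge on each side, 8 mm higher, carries the shuttle; lips (top z = 38 mm, 88 mm clear between them) hold it down. A rear stop has its face at x = -140 mm, top z = 30 mm.
- end_stop (a point): Middle of the face of the end stop, a cross block on the bed at the bed's x = +136 mm, top 36 mm above the bench; the point is 24 mm above the bench. The shuttle's front bar ends up against it.
- plunger (a joint): How far the spring plunger in the bed's floor is pressed down, in m: 0 = fully up (blocks the shuttle), 0.016 = bottomed. From about 0.009 on the shuttle's plate passes over it. The spring gives about 3 N at 0 and 10 N at 0.016; let go, it springs up by itself unless the shuttle is above it.
- plunger_top (a point): Centre of the flat top of the plunger, a steel block 44 mm long (along the bed's x) and 30 mm wide, at x = -35 mm, y = 0 of the bed. Its top is 29 mm above the bench when up, 20 mm when just clear of the shuttle's plate, 13 mm when bottomed (1 mm above the bed's floor). It stands in the shuttle's window; its rear side blocks the shuttle's rear plate.
- shuttle: Steel shuttle, captive in the guides, 144 x 96 mm, about 0.6 kg. Plate 10 mm thick, underside 20 mm above the bench. Origin: centre of the rear plate's underside, axes as the bed's. Rear plate x = -33 to 33 mm, open window x = 33 to 87, y = -32 to 32 mm, front bar x = 87 to 111 mm. In the bed's frame it starts at x = -97 to -92 mm, clears the plunger at +20 and meets the end stop at +25 mm.
- tab_face (a point): Middle of the rear face (towards the plunger) of the shuttle's upright push tab, flush with the window's front end, 87 mm ahead of the shuttle's origin; 80 mm wide, top 54 mm above the bench; the point is 40 mm above the bench. A slope buttresses its front. A closed fingertip moved along the bed's +x on the pressed plunger meets it, and leaves the plunger once the rear plate covers it.
- nest_part: Round steel tool holder, 38 mm across, 30 mm high, standing loose in the ring-shaped nest (50 mm outside, 6 mm high) on the shuttle's rear plate, at x = -6 mm, y = 0 of the shuttle. Origin: centre of its underside, 10 mm above the shuttle's underside. Not to be touched.
- holder_wide: Round steel tool holder, diameter 48 mm, 26 mm high, loose on the bench on the bed's -y side. Leave alone. Origin: centre of its underside.
- holder_tall: Round dark steel tool holder, diameter 42 mm, 36 mm high, loose on the bench on the bed's -y side. Leave alone. Origin: centre of its underside.
- wrench: Flat wrench, 27 x 197 x 6 mm, loose on the bench beyond the end stop. Leave alone. Origin: centre of its underside.
There are look-alikes about, which are no part of the job. There is more than one size of the shuttle; the job needs the larger.

How it is judged:
On the way, in this order (a step that is already met when the one before it is completed fails the run):
1. the plunger is pressed clear of the shuttle by the fingers, the shuttle still behind it (value of joint plunger above 0.0095 m and contact force between the fingers and plunger above 1 N and x of shuttle in the frame of slide_bed below -0.078 m), for 0.1 s.
2. the shuttle's rear plate is over the depressed plunger (x of shuttle in the frame of slide_bed above -0.07 m and value of joint plunger above 0.006 m), for 0.05 s.
At the end, for the whole second after the job is handed in: The shuttle stands within 4.5 mm of the end stop, at rest; the plunger is up again behind it (pressed less than 2 mm); the round tool holder stands upright in its nest (x of shuttle in the frame of slide_bed above 0.0205 m and value of joint plunger below 0.002 m and linear speed of shuttle below 0.01 m/s and horizontal distance between nest_part and shuttle below 0.012 m and z of nest_part in the frame of shuttle below 0.013 m and angle between nest_part's own z axis and vertical below 0.1 rad); the robot touches nothing.
It fails at once if the tool holder in the nest is touched by the fingers (contact force between the fingers and nest_part above 2 N).
It fails at once if the tool holder is lifted or knocked out of its nest (z of nest_part in the frame of shuttle above 0.016 m or horizontal distance between nest_part and shuttle above 0.015 m).
It fails at once if the shuttle is lifted (z of shuttle in the frame of slide_bed above 0.026 m).
It fails at once if one of the other tool holders or the wrench is displaced by more than 20 mm (distance of any of holder_wide, holder_tall, wrench from where it was at the start of the episode above 0.02 m).
It also fails if it takes over 35 s, if anything falls off the work surface, if the arm or the gripper's body presses on something with over 40 N, if the wrist force passes 120 N, or if a joint passes its speed limit or range.

ROBOT

A 7-joint arm with a two-finger parallel gripper is mounted at the origin on a cart in front of the work surface, level with it; the furniture and walls round the work are solid. World frame = base frame: x ahead of the robot, y to its left, z up, the work surface at z = 0. Lengths are in m, angles in rad, forces in N, time in s.
With the tool pointing down it reaches from about 0.425 to 0.95 m from the base axis. Payload 4.7 kg.
Tool frame: the origin (TCP) lies on the centre line of the jaws, within the pads' length; the fingertips stand robot.nose_length ahead of it and the grasp point (between the pads) lies 8 mm behind it (robot.nose_length is the distance from the TCP to the fingertips, in m); z points along the fingers, y is the line along which they close (so a half turn about z gives the same grasp; the last joint's range is limited). The gripper opens to 85 mm and grips with 20 to 120 N. Pads are 22 mm wide; open, the fingers measure 114 mm over their backs; the gripper's body (76 mm by 85 mm) begins 54 mm behind the grasp point. The pads swing forward as they close: fully open they stand 13 mm farther back than shut.
Start: joints at [-1.159, 0.469, -0.049, 1.532, 0.024, 1.141, -0.082], TCP at [0.288, 0.611, 0.242] pointing down, gripper open.
Joint ranges: [-2.59, 2.59], [-0.33, 1.99], [-1.39, 1.29], [0.1, 2.45], [-1.04, 4.18], [0.21, 1.99], [-2.66, 2.66]. Speed limits (rad/s): [2.57, 2.57, 3.14, 3.14, 3.14, 3.14, 3.14].

INTERFACE

Orientations are given as [roll, pitch, yaw] about the fixed x, y, z axes, in that order (R = Rz(yaw) Ry(pitch) Rx(roll)).
In Python, from plant import robot gives the robot as it stands. Calls block until the motion is done:
- robot.goto(position, orientation): joint-space move of the TCP to a pose.
- robot.move_straight(position, vel=0.15, attitude=None, contact_N=None): straight line of the TCP; attitude=None keeps the orientation; vel is the mean speed in m/s. With contact_N (N) it stops when the force on the tool has changed by that much, and returns True; else False.
- robot.move_joints(angles): joint-space move.
- robot.grip(opening, strength=None): opening from 0.0 (shut) to 1.0 (fully open); strength is the grip in N (None keeps the last); returns when the fingers have stopped.
- robot.sleep(seconds).
- robot.inverse_kinematics(position, orientation): joint angles nearest the present ones, or None.
- robot.sense(): the state.
- robot.grab_frame(name): name is "side" or "top"; returns a dict with "image" (420x560x3 uint8, red, green, blue), "range_z" (420x560 float32, m along the optical axis (not along the pixel's ray), 0 where there is no reading), "fx", "fy", "cx", "cy" (pixels), "R" (3x3) and "t" (3): a world point X has camera coordinates R X + t. Camera axes: x right, y down, z forward; pixel columns grow to the right and rows downward; lengths in m; the calibration is good to about 2 mm. A picture is of the moment at which its call begins.
A pose or a line that the arm cannot do raises robot.IKError and nothing moves.
- robot.close_job(): hands the job in; it is judged then, once.
The state is a dict: "t": time; "joint_pos": joint angles; "joint_velocities": joint speeds; "effort": joint torques, N m; "tcp_pos": TCP position; "tcp_rot": TCP orientation; "wrist_force": force on the tool from outside, world axes, zero at the start; "torque": the same for the moment, N m; "opening": opening from 0.0 (shut) to 1.0 (fully open); "gripper_force": force on a finger pad.
Only numpy, scipy, OpenCV 4.12 (cv2) and the standard library are available. Lean on these libraries where they do the work, as an engineer would, in place of code of your own. Each camera call takes 0.05 s, during which the arm holds its last target. There are 200 camera calls.

## Working session

There is one attempt and no reset: what is moved stays moved. The work goes in short steps, each a Python script; the robot and the scene stay as the last script left them, time stands still between calls to the robot, and variables do not carry over. Pictures are saved under pics/ and viewed, at most 10 in all, crops included, and the job is handed in when it is done.

```bash
mkdir -p pics
python3 - <<'E'
from plant import robot
import cv2,numpy as np
for n in("top","side"):
    f=robot.grab_frame(n); cv2.imwrite(f"pics/{n}0.png",f["image"][:,:,::-1]); np.savez(f"{n}0.npz",**f)
    print(n,f["fx"],f["cx"],f["cy"],f["R"],f["t"])
s=robot.sense(); print(s["t"],s["tcp_pos"],s["tcp_rot"],s["wrist_force"],robot.nose_length)
E
```

```text
top 499.4210030033227 281.7917938590479 212.5474080829408 [[ 0.02412774 -0.99943068 -0.0235832 ]
 [-0.99625272 -0.02207776 -0.08362476]
 [ 0.08305648  0.0255125  -0.99621822]] [-0.42533236  0.50696526  0.87247644]
side 399.42776542810975 283.6067080605457 204.15017936366087 [[ 0.99807943 -0.06122312  0.00944405]
 [-0.01833483 -0.43757591 -0.89899452]
 [ 0.05917174  0.89709478 -0.43785803]] [-0.55276644 -0.13139177  1.22539387]
0.1 [0.28773844 0.61003246 0.24132891] [-3.13977709e+00  4.23815202e-05  2.70081754e+00] [ 0.10926039  0.85075532 -0.2633523 ] 0.011
```

View pics/top0.png

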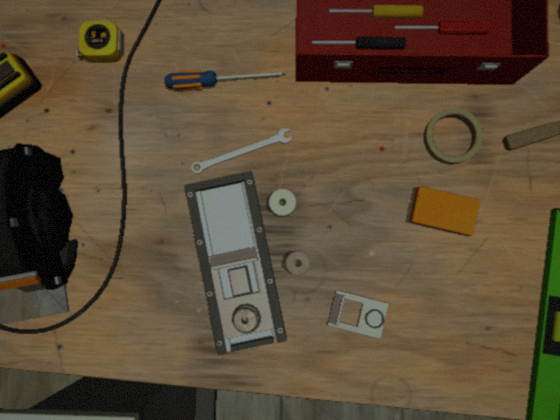

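View pics/side0.png

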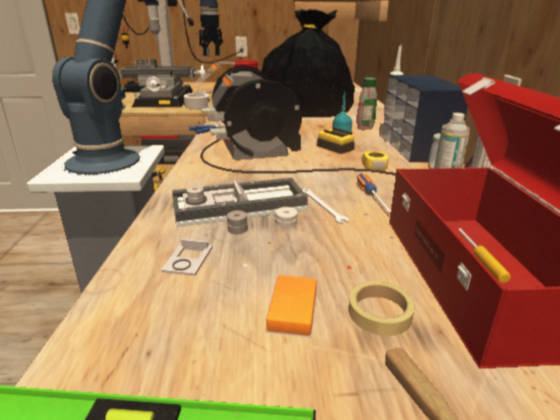

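The top picture shows the bed running from about (235,348) at the rear to (220,178) at the end stop, with the nest part at (246,318), the tab at (233,257) and the plunger in the window at (238,281). The small look-alike shuttle is at (358,313). I'll enlarge the bed area.

Run:
```python
import cv2
i=cv2.imread("pics/top0.png")[165:360,170:300]; cv2.imwrite("pics/crop.png",cv2.resize(i,None,fx=3,fy=3,interpolation=cv2.INTER_CUBIC))
```

```text
(no output)
```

View pics/crop.png

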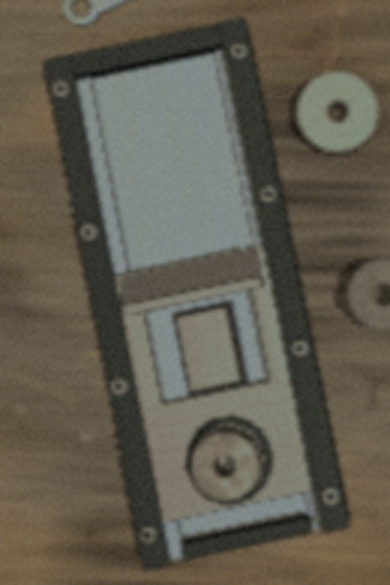

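The enlarged crop shows these features:
- **Lip corners:** (45,60), (243,20), (350,527) and (138,567).
- **Screws:** (61,89), (238,50), (331,495) and (148,536).
- **Plunger top:** (175,315), (232,302), (243,382) and (190,395).
- **Tab:** top edges from about (117,275)–(255,245) to (120,305)–(262,285).

```bash
cat > h.py <<'E'
import numpy as np
f=np.load("top0.npz")
def px(u,v,z):
    R,t=f["R"],f["t"]; d=R.T@np.array([(u-f["cx"])/f["fx"],(v-f["cy"])/f["fy"],1]); c=-R.T@t
    return c+d*(z-c[2])/d[2]
def cr(u,v,z): return px(170+(u+.5)/3-.5,165+(v+.5)/3-.5,z)
E
python3 - <<'E'
from h import *
from scipy.spatial.transform import Rotation as Ro
C=np.array([cr(*p,.038) for p in[(45,60),(243,20),(350,527),(138,567)]])
S=np.array([cr(*p,.038) for p in[(61,89),(238,50),(331,495),(148,536)]])
P=np.array([cr(*p,.029) for p in[(175,315),(232,302),(243,382),(190,395)]])
for A in(C,S,P):
    a=(A[0]+A[1]-A[2]-A[3])/2; b=(A[0]+A[3]-A[1]-A[2])/2
    print(A.mean(0),np.linalg.norm(a),np.linalg.norm(b),np.degrees([np.arctan2(a[1],a[0]),np.arctan2(-b[0],b[1])]))
c=C.mean(0);c[2]=0
a=(C[0]+C[1]-C[2]-C[3]);yaw=np.arctan2(a[1],a[0])
# range fit: point cloud in bed frame
z=f["range_z"];v,u=np.mgrid[:420,:560]
X=np.stack([(u-f["cx"])/f["fx"]*z,(v-f["cy"])/f["fy"]*z,z],-1)[165:360,170:300].reshape(-1,3)
W=(X-f["t"])@f["R"]
B=(W-c)@Ro.from_euler("z",yaw).as_matrix()
print(c,yaw)
for y0 in(0,.024,.05):
  print(y0)
  for x in np.arange(-.156,.16,.006):
    m=(abs(B[:,0]-x)<.003)&(abs(B[:,1]-y0)<.006); 
    if m.any(): print(round(x*1e3),(np.median(B[m,2])*1e3).round(1),end="; ")
print()
for x0 in (-.035,.08):
  for y in np.arange(-.072,.073,.004):
    m=(abs(B[:,1]-y)<.002)&(abs(B[:,0]-x0)<.015); 
    if m.any(): print(round(y*1e3),(np.median(B[m,2])*1e3).round(1),end="; ")
  print()
for n,(u_,v_),z_ in[("tabtopfront",(186,260),.054),("tabtoprear",(191,295),.054)]:
  print(n,(cr(u_,v_,z_)-c)@Ro.from_euler("z",yaw).as_matrix())
E
```

```text
[ 0.42873936 -0.33373006  0.038     ] 0.2962962712974986 0.12016777047747236 [13.05914291 12.3933015 ]
[ 0.42883666 -0.33411822  0.038     ] 0.26089945912989265 0.10608726936134019 [13.31028963 13.86128768]
[ 0.39502585 -0.34348789  0.029     ] 0.04662214285248975 0.0327442036572971 [11.10221865 14.63735684]
[ 0.42873936 -0.33373006  0.        ] 0.22792504133050318
0
-156 -0.3; -150 29.8; -144 30.7; -138 14.1; -132 12.4; -126 30.4; -120 36.1; -114 60.6; -108 59.3; -102 36.3; -96 52.9; -90 60.0; -84 60.0; -78 36.5; -72 30.5; -66 30.3; -60 14.2; -54 29.4; -48 29.3; -42 29.8; -36 28.9; -30 29.2; -24 29.4; -18 29.2; -12 14.6; -6 53.1; 0 51.0; 6 43.7; 12 36.4; 18 25.8; 24 12.3; 30 12.2; 36 12.2; 42 11.4; 48 11.8; 54 12.2; 60 12.4; 66 12.3; 72 11.9; 78 13.0; 84 11.6; 90 12.3; 96 12.3; 102 12.9; 108 12.4; 114 11.5; 120 12.3; 126 12.1; 132 11.8; 138 34.0; 144 36.8; 150 36.3; 156 1.6; 0.024
-156 -0.0; -150 30.3; -144 29.6; -138 13.7; -132 11.5; -126 28.6; -120 30.4; -114 29.6; -108 30.4; -102 32.1; -96 31.1; -90 31.9; -84 29.9; -78 29.9; -72 30.7; -66 30.8; -60 13.9; -54 11.8; -48 12.2; -42 1
[... 903 characters left out ...]
; -44 34.0; -40 29.9; -36 30.1; -32 29.2; -28 12.3; -24 12.1; -20 11.8; -16 14.4; -12 29.0; -8 29.4; -4 28.9; 0 29.4; 4 29.4; 8 28.9; 12 29.4; 16 26.5; 20 11.9; 24 12.3; 28 12.3; 32 21.5; 36 30.2; 40 29.9; 44 33.9; 48 37.9; 52 38.2; 56 38.1; 60 37.8; 68 0.6; 72 0.5; 
-72 -0.7; -68 0.4; -64 0.5; -60 11.5; -56 38.0; -52 37.8; -48 37.4; -44 37.4; -40 20.6; -36 12.2; -32 12.0; -28 12.2; -24 12.0; -20 12.4; -16 12.3; -12 12.0; -8 12.1; -4 11.9; 0 12.7; 4 12.3; 8 12.1; 12 12.0; 16 11.8; 20 11.8; 24 12.2; 28 12.1; 32 12.4; 36 12.1; 40 19.2; 44 21.8; 48 37.1; 52 37.4; 56 38.2; 60 37.5; 68 0.4; 72 0.5; 
tabtopfront [ 0.01706765 -0.00116356  0.054     ]
tabtoprear [-0.00282439 -0.00011095  0.054     ]
```

Run:
```python
from h import *
from plant import robot
W=[]
for n in("top0","side0"):
    g=np.load(n+".npz");z=g["range_z"];v,u=np.mgrid[:420,:560]
    X=np.stack([(u-g["cx"])/g["fx"]*z,(v-g["cy"])/g["fy"]*z,z],-1)[z>0]; W.append((X-g["t"])@g["R"])
W=np.vstack(W)
for x in np.arange(.1,.8,.1):
    print(round(x,1),[(round(y,1),round(float(W[m][:,2].max()),2)) for y in np.arange(-.5,.75,.1) for m in [(abs(W[:,0]-x)<.05)&(abs(W[:,1]-y)<.05)] if m.sum()>3])
c=np.array([.4287,-.3337]);yaw=.228
ax=np.array([np.cos(yaw),np.sin(yaw)])
print(robot.sense()["joint_pos"])
for p in(.4,.1,.027):
  for d in(-.03,.1):
    for r in(yaw,yaw-np.pi):
        q=robot.inverse_kinematics([*(c+d*ax),p],[np.pi,0,r]);print(p,d,r,None if q is None else np.round(q,2))
```

```text
0.1 [(np.float64(-0.2), 0.0), (np.float64(-0.1), 0.26), (np.float64(-0.0), 0.44), (np.float64(0.1), 0.44), (np.float64(0.2), -0.0), (np.float64(0.6), 0.0), (np.float64(0.7), 0.05)]
0.2 [(np.float64(-0.5), 0.01), (np.float64(-0.4), 0.01), (np.float64(-0.3), 0.01), (np.float64(-0.2), 0.01), (np.float64(-0.1), 0.01), (np.float64(-0.0), 0.0), (np.float64(0.1), 0.0), (np.float64(0.2), 0.0), (np.float64(0.3), 0.02), (np.float64(0.4), 0.02), (np.float64(0.5), 0.34), (np.float64(0.6), 0.44), (np.float64(0.7), 0.06)]
0.3 [(np.float64(-0.5), 0.03), (np.float64(-0.4), 0.06), (np.float64(-0.3), 0.06), (np.float64(-0.2), 0.01), (np.float64(-0.1), 0.19), (np.float64(-0.0), 0.2), (np.float64(0.1), 0.03), (np.float64(0.2), 0.26), (np.float64(0.3), 0.26), (np.float64(0.4), 0.01), (np.float64(0.5), 0.35), (np.float64(0.6), 0.46), (np.float64(0.7), 0.35)]
0.4 [(np.float64(-0.5), 0.04), (np.float64(-0.4), 0.06), (np.float64(-0.3), 0.06), (np.float64(-0.2), 0.01), (np.float64(-0.1), 0.26), (np.float64(-0.0), 0.26), (np.float64(0.1), 0.05), (np.float64(0.2), 0.26), (np.float64(0.3), 0.25)]
0.5 [(np.float6
[... 1091 characters left out ...]
16  0.17 -0.62  1.62  0.1   1.38  2.33]
0.4 0.1 0.228 [-0.3   0.42  1.13  1.5  -0.38  1.46 -0.51]
0.4 0.1 -2.913592653589793 [ 0.92  0.33 -0.62  1.43  0.19  1.43  2.1 ]
0.1 -0.03 0.228 [-0.06  0.56  0.92  2.06 -0.61  0.82 -0.12]
0.1 -0.03 -2.913592653589793 [ 0.97  0.44 -0.43  2.    0.26  0.75  2.18]
0.1 0.1 0.228 [-0.26  0.81  1.12  1.86 -0.86  1.05 -0.12]
0.1 0.1 -2.913592653589793 [ 0.06  0.57  0.57  1.85 -0.4   0.84  2.63]
0.027 -0.03 0.228 [-0.03  0.72  0.91  2.1  -0.86  0.75  0.1 ]
0.027 -0.03 -2.913592653589793 [ 0.96  0.56 -0.43  2.04  0.4   0.62  2.06]
0.027 0.1 0.228 [-0.2   0.88  1.01  1.9  -0.95  0.93 -0.06]
0.027 0.1 -2.913592653589793 [ 0.21  0.64  0.36  1.87 -0.34  0.68  2.56]
```

Run:
```python
from h import *
from plant import robot
s=robot.sense()
robot.move_straight([.23,.49,.46],vel=.3)
q=np.array(robot.sense()["joint_pos"]);print(q)
robot.grip(0.0,40)
q[0]=.65; robot.move_joints(q)
s=robot.sense();print(s["t"],s["joint_pos"],s["tcp_pos"],s["tcp_rot"])
c=np.array([.4287,-.3337]);yaw=.228
ax=np.array([np.cos(yaw),np.sin(yaw)])
for p in(.3,.1,.027):
  for d in(-.033,.1):
        q=robot.inverse_kinematics([*(c+d*ax),p],[np.pi,0,yaw]);print(p,d,None if q is None else np.round(q,2))
```

```text
[-1.16083278  0.13747348 -0.05683595  1.5048022   0.00769881  1.5020528
 -0.08769268]
4.8583 [ 0.64883866  0.13751377 -0.05770131  1.50479449  0.00747935  1.50206867
 -0.08769054] [ 0.42183642 -0.33895566  0.45828288] [-3.13900743e+00 -2.19517126e-04  8.91957919e-01]
0.3 -0.033 [ 0.63  0.17 -0.    1.82  0.    1.15 -0.71]
0.3 0.1 [ 0.51  0.32 -0.06  1.62  0.02  1.2  -0.9 ]
0.1 -0.033 [ 0.64  0.4  -0.01  2.03  0.    0.71 -0.72]
0.1 0.1 [ 0.51  0.52 -0.06  1.82  0.04  0.8  -0.91]
0.027 -0.033 [ 0.64  0.52 -0.01  2.07  0.01  0.56 -0.72]
0.027 0.1 [ 0.5   0.62 -0.05  1.85  0.05  0.67 -0.92]
```

```bash
cat >> h.py <<'E'
c=np.array([.4287,-.3337]);yaw=.228
ax=np.array([np.cos(yaw),np.sin(yaw)])
def pos(d,z): return [*(c+d*ax),z+.011]
def st(robot,l):
    s=robot.sense();p=s["tcp_pos"]-np.r_[c,.011]
    print(l,round(s["t"],2),"d",(p[:2]@ax).round(4),"y",(p[:2]@[-ax[1],ax[0]]).round(4),"tipz",p[2].round(4),np.round(s["wrist_force"],1))
E
python3 - <<'E'
from h import *
from plant import robot
import cv2
robot.goto(pos(-.031,.10),[np.pi,0,yaw]);st(robot,"above")
robot.move_straight(pos(-.031,.045),vel=.08);st(robot,"near")
print(robot.move_straight(pos(-.031,.020),vel=.02,contact_N=2));st(robot,"touch")
for n in("top","side"):
    f=robot.grab_frame(n);i=f["image"][:,:,::-1]
    i=i[165:360,170:300] if n=="top" else i[150:250,150:330]
    cv2.imwrite(f"pics/{n}1.png",cv2.resize(i,None,fx=3,fy=3,interpolation=cv2.INTER_CUBIC))
E
```

```text
above 6.17 d -0.0299 y -0.001 tipz 0.1011 [ 0.5  0.1 -0.1]
near 7.01 d -0.0308 y -0.0003 tipz 0.0452 [-0.1  0.3 -0.4]
True
touch 7.85 d -0.0311 y 0.0001 tipz 0.0276 [ 0.5 -0.6  3.4]
```

View pics/side1.png

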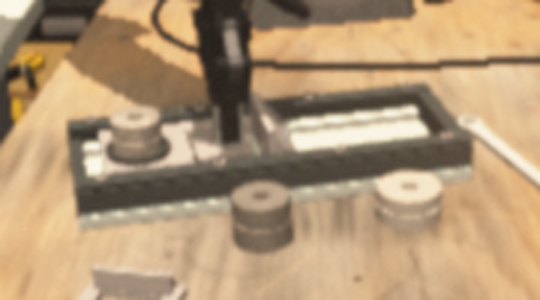

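The side crop shows the closed fingertip at about (228,140), on the plunger and clear of the nest part at (135,130). The tab is just ahead at (265,125). Contact came at a tip height of 27.6 mm, as expected, so I'll press and push next.

Run:
```python
from h import *
from plant import robot
robot.move_straight(pos(-.031,.0155),vel=.03);robot.sleep(.3);st(robot,"pressed")
if robot.sense()["wrist_force"][2]>4:
    r=robot.move_straight(pos(.0,.0155),vel=.04,contact_N=40);st(robot,f"half {r}")
    if not r:
        r=robot.move_straight(pos(.090,.0165),vel=.05,contact_N=40);st(robot,f"far {r}")
```

```text
pressed 8.8 d -0.031 y 0.0 tipz 0.0157 [-0.8  1.2  7.5]
half False 9.72 d -0.0059 y -0.0002 tipz 0.0152 [-10.7  -2.4  12.4]
far False 11.68 d 0.0849 y -0.0001 tipz 0.0154 [-8.1 -1.7  7. ]
```

Run:
```python
from h import *
from plant import robot
import cv2
r=robot.move_straight(pos(.116,.0165),vel=.03,contact_N=20);st(robot,f"end {r}")
robot.sleep(.3);st(robot,"hold")
f=robot.grab_frame("side");i=f["image"][150:250,150:330,::-1]
cv2.imwrite("pics/side2.png",cv2.resize(i,None,fx=3,fy=3,interpolation=cv2.INTER_CUBIC))
```

```text
end True 12.36 d 0.0997 y -0.0007 tipz 0.0154 [-0.7 -0.1  4.7]
hold 12.66 d 0.0999 y -0.0007 tipz 0.0155 [-0.5  0.1  3.4]
```

View pics/side2.png

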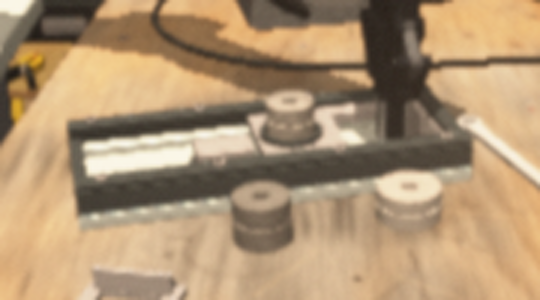

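The plunger at about (222,148) looks up behind the shuttle, and the nest part at (290,115) is still seated. I'll push gently once more to confirm it's at the stop, then back off and measure.

Run:
```python
from h import *
from plant import robot
import cv2
r=robot.move_straight(pos(.112,.0165),vel=.03,contact_N=20);st(robot,f"end {r}")
robot.move_straight(pos(.086,.0175),vel=.05);st(robot,"back")
robot.move_straight(pos(.086,.12),vel=.12)
robot.move_straight(pos(.05,.35),vel=.2)
q=np.array(robot.sense()["joint_pos"]);q[0]-=.6;robot.move_joints(q);st(robot,"clear")
f=robot.grab_frame("top");z=f["range_z"];v,u=np.mgrid[:420,:560]
X=np.stack([(u-f["cx"])/f["fx"]*z,(v-f["cy"])/f["fy"]*z,z],-1)[165:360,170:300].reshape(-1,3)
B=(X-f["t"])@f["R"]-np.r_[c,0]
B=np.c_[B[:,:2]@ax,B[:,:2]@[-ax[1],ax[0]],B[:,2]]
for x in np.arange(-.07,.15,.004):
    m=(abs(B[:,0]-x)<.002)&(abs(B[:,1])<.008)
    if m.any(): print(round(x*1e3),(np.median(B[m,2])*1e3).round(1),end="; ")
i=f["image"][165:360,170:300,::-1]
cv2.imwrite("pics/top3.png",cv2.resize(i,None,fx=3,fy=3,interpolation=cv2.INTER_CUBIC))
```

```text
end True 13.03 d 0.0994 y -0.0007 tipz 0.0156 [-2.3 -0.7  4.6]
back 13.43 d 0.0855 y 0.0001 tipz 0.0173 [0.1 0.2 0.1]
clear 17.03 d 0.2188 y 0.2934 tipz 0.3485 [ 0.3  0.5 -0.2]
-70 12.5; -66 12.5; -62 11.9; -58 12.9; -54 28.8; -50 28.6; -46 29.7; -42 29.8; -38 29.7; -34 29.1; -30 29.2; -26 29.2; -22 29.8; -18 28.5; -14 28.0; -10 12.7; -6 30.8; -2 34.8; 2 59.0; 6 60.4; 10 60.4; 14 59.1; 18 30.7; 22 40.0; 26 59.7; 30 59.8; 34 60.1; 38 34.7; 42 35.0; 46 30.1; 50 30.4; 54 30.3; 58 29.4; 62 11.5; 66 11.9; 70 12.4; 74 12.0; 78 12.3; 82 12.3; 86 11.7; 90 12.1; 94 11.1; 98 12.1; 102 12.2; 106 13.0; 110 12.3; 114 45.8; 118 52.1; 122 47.0; 126 41.9; 130 37.8; 134 33.0; 138 35.4; 142 36.6; 146 35.8;
```

View pics/top3.png

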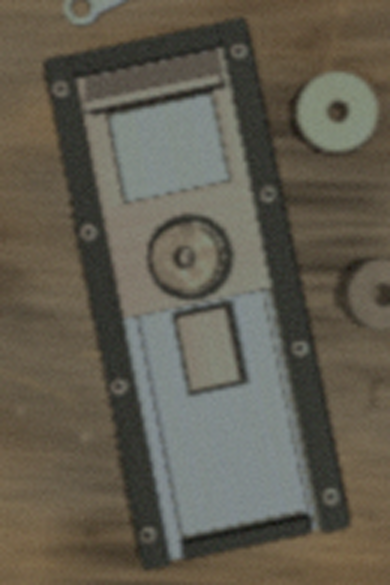

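The plunger is fully up at 29 mm behind the shuttle, at about (210,350). The tab is against the end stop at about (150,85), and the nest part sits in its nest at (190,257). The spare holders haven't moved.

```bash
python3 -c "
from plant import robot
print(robot.close_job())"
```

```text
the job is handed in; nothing more can be done
None
```

The shuttle is at the end stop with the plunger sprung fully up behind it and the tool holder still in its nest, and the job is handed in; the hand-in returned no verdict.

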